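Find and tag the soft grinder foot

TASK

One of the three sprung grinder feet on the check board has gone soft. Press the feet down with the fingertips to feel which is the softest, then push the orange tag beside that foot fully down, leaving the other two tags up and letting go of everything. Do not lift or shift the cup, tumbler, jar or spoon.

Things in the scene. Friction and masses are not known exactly. Their poses are not given: they have to be found in the camera images.
- board: Flat aluminium check board fixed to the bench, 215 x 430 mm, 10 mm thick, origin at the centre of its underside on the bench; its z is up, its +y runs along the row of feet from right to left, its +x from the feet to their tags. Three grey blocks (175 x 85 mm, top 32 mm above the bench) sit on it in a row 130 mm apart; each carries one sprung grinder foot and, 95 mm from it in board +x, its own orange tag. All three look alike.
- foot_left (a point): Top centre, at rest, of the sprung grinder foot at the board's +y end: a round black rubber pad 46 mm across on a steel coil spring, top 72 mm above the bench. The point is fixed to the board and does not follow the pad. The pad goes straight down at most 12 mm and springs back. Every foot starts to yield at 1 to 2 N; pressed fully down the softest pushes back with 6 to 7 N, the other two with 12 to 20 N (at half travel 4 N against 7 N and more).
- foot_middle (a point): Top centre, at rest, of the sprung grinder foot in the middle of the row: a round black rubber pad 46 mm across on a steel coil spring, top 72 mm above the bench. The point is fixed to the board and does not follow the pad. The pad goes straight down at most 12 mm and springs back. Every foot starts to yield at 1 to 2 N; pressed fully down the softest pushes back with 6 to 7 N, the other two with 12 to 20 N (at half travel 4 N against 7 N and more).
- foot_right (a point): Top centre, at rest, of the sprung grinder foot at the board's -y end: a round black rubber pad 46 mm across on a steel coil spring, top 72 mm above the bench. The point is fixed to the board and does not follow the pad. The pad goes straight down at most 12 mm and springs back. Every foot starts to yield at 1 to 2 N; pressed fully down the softest pushes back with 6 to 7 N, the other two with 12 to 20 N (at half travel 4 N against 7 N and more).
- tag_left (a point): Top centre, when up, of the orange plastic tag belonging to foot_left: top face 20 mm (board x) by 28 mm (board y), 50 mm above the bench, standing 16 mm proud of the steel slot plate around it. Pushed down it slides 12 mm to a stop, 4 mm proud, against about 4 N of friction, and stays where it is left. The point is fixed to the board and does not follow the tag.
- tag_middle (a point): Top centre, when up, of the orange plastic tag belonging to foot_middle: top face 20 mm (board x) by 28 mm (board y), 50 mm above the bench, standing 16 mm proud of the steel slot plate around it. Pushed down it slides 12 mm to a stop, 4 mm proud, against about 4 N of friction, and stays where it is left. The point is fixed to the board and does not follow the tag.
- tag_right (a point): Top centre, when up, of the orange plastic tag belonging to foot_right: top face 20 mm (board x) by 28 mm (board y), 50 mm above the bench, standing 16 mm proud of the steel slot plate around it. Pushed down it slides 12 mm to a stop, 4 mm proud, against about 4 N of friction, and stays where it is left. The point is fixed to the board and does not follow the tag.
- spring_1 (a joint): How far foot number 1 is pressed down: 0 at rest, 0.012 m fully down. The numbers are bookkeeping only: which of the three places (left, middle, right) number 1 sits at changes from start to start and can only be found by pressing.
- spring_2 (a joint): How far foot number 2 is pressed down: 0 at rest, 0.012 m fully down. The numbers are bookkeeping only: which of the three places (left, middle, right) number 2 sits at changes from start to start and can only be found by pressing.
- spring_3 (a joint): How far foot number 3 is pressed down: 0 at rest, 0.012 m fully down. The numbers are bookkeeping only: which of the three places (left, middle, right) number 3 sits at changes from start to start and can only be found by pressing.
- flag_1 (a joint): How far the tag of foot number 1 (same number, same block) is pushed down: 0 up, 0.012 m fully down at its stop.
- flag_2 (a joint): How far the tag of foot number 2 (same number, same block) is pushed down: 0 up, 0.012 m fully down at its stop.
- flag_3 (a joint): How far the tag of foot number 3 (same number, same block) is pushed down: 0 up, 0.012 m fully down at its stop.
- cup: White ceramic tasting cup, 84 mm across, 72 mm tall, standing loose; origin at the centre of its underside. To be left alone.
- tumbler: Blue plastic tumbler, 84 mm across, 105 mm tall, standing loose; origin at the centre of its underside. To be left alone.
- jar: Amber sample jar with black cap, 68 mm across, 90 mm tall, standing loose; origin at the centre of its underside. To be left alone.
- spoon: Steel tasting spoon, 160 mm long, lying loose on the bench beyond the board; origin under its middle. To be left alone.

How it is judged:
On the way, in this order (a step that is already met when the one before it is completed fails the run):
1. the softest foot has been pressed at least 3 mm, before its tag is pushed (value of joint spring_1 above 0.003 m), for 0.05 s.
2. the tag of the softest foot is pushed fully down (10 of its 12 mm or more) (value of joint flag_1 above 0.01 m), for 0.1 s.
At the end, for the whole second after the job is handed in: The tag of the softest foot is at least 10 mm down (12 mm is its stop), the other two tags are less than 4 mm down, all three feet have sprung back to within 3 mm of rest, and the cup, tumbler, jar and spoon lie still within 20 mm of where they started (value of joint flag_1 above 0.01 m and value of joint each of flag_2, flag_3 below 0.004 m and value of joint each of spring_1, spring_2, spring_3 below 0.003 m and distance of each of cup, tumbler, jar, spoon from where it was at the start of the episode below 0.02 m and linear speed of each of cup, tumbler, jar, spoon below 0.02 m/s); the robot touches nothing.
It fails at once if the tag of a foot that is not the softest is pushed down by more than 4 mm (value of joint any of flag_2, flag_3 above 0.004 m).
It fails at once if the cup, tumbler, jar or spoon is lifted or shifted by more than 20 mm (distance of any of cup, tumbler, jar, spoon from where it was at the start of the episode above 0.02 m).
It also fails if it takes over 48 s, if anything falls off the work surface, if the arm or the gripper's body presses on something with over 40 N, if the wrist force passes 120 N, or if a joint passes its speed limit or range.

ROBOT

A 6-joint arm with a two-finger parallel gripper is mounted at the origin on the work surface. World frame = base frame: x ahead of the robot, y to its left, z up, the work surface at z = 0. Lengths are in m, angles in rad, forces in N, time in s.
With the tool pointing down it reaches from about 0.35 to 0.775 m from the base axis. Payload 5.5 kg.
Tool frame: the origin (TCP) lies midway between the tips of the shut fingers; the grasp point (between the pads) lies 19 mm behind it; z points along the fingers, y is the line along which they close (so a half turn about z gives the same grasp; the last joint's range is limited). The gripper opens to 85 mm and grips with 20 to 120 N. Pads are 22 mm wide; open, the fingers measure 114 mm over their backs; the gripper's body (76 mm by 85 mm) begins 54 mm behind the grasp point. The pads swing forward as they close: fully open they stand 13 mm farther back than shut.
Start: joints at [-1.317, 0.313, 0.046, 1.304, 0, 1.431], TCP at [0.221, -0.531, 0.231] pointing down, gripper open.
Joint ranges: [-2.76, 2.76], [-0.86, 1.69], [-1.03, 1.26], [-2.2, 2.34], [-1.47, 1.5], [-3.14, 3.14]. Speed limits (rad/s): [2.57, 2.57, 3.14, 3.14, 3.14, 3.14].

INTERFACE

Orientations are given as a unit quaternion [w, x, y, z].
In Python, from workcell import env gives the robot as it stands.
- The arm moves only by the tool move_arm, never from a script. Its argument "targets" is a list of rows, each a list of 3 entries, a list of its own where there are three numbers: the shift along the tool's x, y, z in mm, then the turn, a rotation vector about the tool's x, y, z in units of 10 degrees (1.0 is 10 degrees), then the closure, from -1 (fully open) to 1 (shut). In form: [[[dx, dy, dz], [ax, ay, az], gripper], ...]. A call has 1 to 5 rows; each row is the pose to reach, as a shift and turn from the pose commanded when the call began, along the tool's axes at that moment; what a row does not reach only later rows make up. A row lasts 1/8 s, in which the tool goes at most 62.5 mm and 10.7 degrees, less where a joint would pass 70% of its speed; a pose out of reach is approached as far as the arm can. A call with a gripper value outside its range is refused whole. The fingers move at their own pace and stop on an object; "squeeze" is the grip in N (left out, the last holds). Time passes only in rows, so rows that repeat a pose let the fingers close. It gives the time, the measured TCP pose, the force, the opening and the grip force at its end, in the units of the state.
- env.get_state(): the state, without advancing time (a new reading comes with each control period).
- env.read_camera(name): name is "scene" or "top" or "wrist"; returns a dict with "pixels" (480x640x3 uint8, red, green, blue), "fovy" (degrees; the focal length in pixels is half the picture's height over the tangent of half this angle, whatever the lens; pixels are square), "cx", "cy" (the principal point, pixels), "extrinsics" (4x4, takes a point from world to camera coordinates); the wrist camera has in their place "mount" (4x4, takes a point from camera to tool coordinates, whose origin is the TCP and whose axes are the flange's). Camera axes: x right, y up, looking along -z (the intrinsics and any distortion apply to the point x, -y, -z); pixel columns grow to the right and rows downward; lengths in m; the calibration is good to about 2 mm. A picture is of the moment at which its call begins: read the wrist's pose just before it. There is no depth.
- env.hand_in(): hands the job in; it is judged then, once.
Trained networks look in a picture, given as the dict that the camera call returned (one of the last four; its "shot" number tells which), for a name from the list of things; names that differ only in an ending like _2 or _b are one class to them, and where a whole thing is asked for, a point or a joint stands for the part that bears it (a point fixed in the world has none). Each returns a list of dicts, best first, with "confidence" (0 to 1); they miss things now and then, are a little off and sometimes report something else, mostly with a low value. They report only what shows in the picture. A call takes as long as a camera call.
- env.spot_in(thing, picture): "centre" ([x, y, z] in m, in world coordinates, good to about 4 mm: the middle of the surface that is visible of it).
- env.regions_of(thing, picture): "mask" (480x640 bool, what is visible of it).
- env.landmark_of(thing, picture): "centre" ([x, y, z] in m, in world coordinates, good to about 4 mm: a listed point, or the origin of a listed thing).
The state is a dict: "clock": time; "joint_pos": joint angles; "qvel": joint speeds; "tau": joint torques, N m; "tcp_pos": TCP position; "orientation": TCP orientation; "wrist_force": force on the tool from outside, world axes, zero at the start; "ft_torque": the same for the moment, N m; "finger_gap": finger opening in m; "grip_force": force on a finger pad.
Only numpy, scipy, OpenCV 4.12 (cv2) and the standard library are available. Lean on these libraries where they do the work, as an engineer would, in place of code of your own. Each camera call takes 0.05 s, during which the arm holds its last target. There are 200 camera calls.

## Working session

There is one attempt and no reset: what is moved stays moved. The work goes in short steps, Python scripts to look and compute and a tool call to move; the robot and the scene stay as the last step left them, time stands still between calls to the robot, and variables do not carry over. Pictures are saved under pics/ and viewed, at most 10 in all, crops included, and the job is handed in when it is done.

Besides the shell and the picture viewer there is one more tool, called by a JSON object that holds its "api" and its "payload". move_arm: Moves the arm, as the interface text tells. Its arguments: {"type":"object","properties":{"targets":{"type":"array","items":{"type":"array"}},"squeeze":{"type":"number"}},"required":["targets"]}

```bash
mkdir -p pics
cat > h.py <<'E'
from workcell import env
import numpy as np, cv2
from scipy.spatial.transform import Rotation as R
def rot(s):
    q=s["orientation"]; return R.from_quat([q[1],q[2],q[3],q[0]])
def rel(p):
    s=env.get_state(); return np.round(rot(s).inv().apply(np.array(p)-s["tcp_pos"])*1000,1)
E
python3 - <<'E'
from h import *
s=env.get_state(); print(s["clock"],s["tcp_pos"],s["orientation"],s["wrist_force"])
ims=[]
for c in("scene","top"):
    p=env.read_camera(c); ims.append(p["pixels"])
    for n in["foot_left","foot_middle","foot_right","tag_left","tag_middle","tag_right","board","cup","tumbler","jar","spoon"]:
        print(c,n,[(np.round(d["centre"],3),round(d["confidence"],2)) for d in env.landmark_of(n,p)[:2]])
for n,i in zip(("scene","top"),ims): cv2.imwrite(f"pics/{n}1.png",i[:,:,::-1])
print(env.get_state()["clock"])
E
```

```text
0.0 [ 0.22046936 -0.5304954   0.23039127] [-9.17713076e-04  9.80683530e-01  1.95599001e-01 -5.87568071e-05] [-4.35390026e-01 -7.55050303e-01  5.40843019e-04]
scene foot_left []
scene foot_middle [(array([ 0.654, -0.226,  0.001]), 0.7)]
scene foot_right [(array([ 0.652, -0.223,  0.   ]), 0.19)]
scene tag_left [(array([ 0.623, -0.038,  0.051]), 0.68)]
scene tag_middle [(array([0.616, 0.091, 0.049]), 0.72)]
scene tag_right [(array([ 0.625, -0.032,  0.048]), 0.69)]
scene board [(array([0.568, 0.094, 0.001]), 0.91), (array([ 0.529, -0.041,  0.074]), 0.2)]
scene cup [(array([ 0.364,  0.013, -0.004]), 0.77)]
scene tumbler [(array([0.585, 0.395, 0.001]), 0.77)]
scene jar [(array([ 0.656, -0.225,  0.004]), 0.7)]
scene spoon [(array([0.772, 0.032, 0.002]), 0.73)]
top foot_left []
top foot_middle []
top foot_right []
top tag_left []
top tag_middle []
top tag_right [(array([ 0.578,  0.401, -0.001]), 0.2)]
top board []
top cup [(array([0.362, 0.005, 0.001]), 0.89)]
top tumbler []
top jar [(array([ 0.657, -0.22 , -0.003]), 0.57)]
top spoon []
1.2
```

View pics/top1.png

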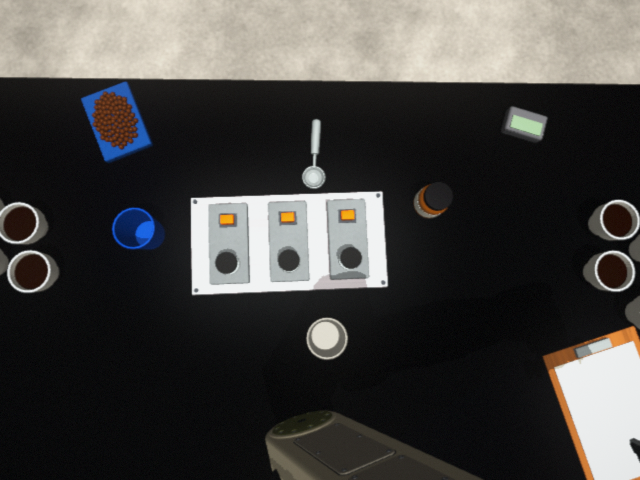

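View pics/scene1.png

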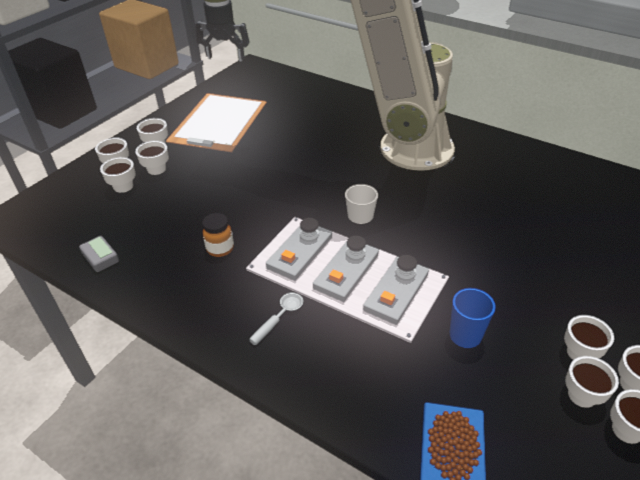

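The top view shows the feet at about (227,262), (289,259) and (351,257), with the tags at (228,219), (288,217) and (347,215). The scene view agrees, with the cup on the robot's side of the board. I'll back-project the top-view pixels at the known heights.

```bash
cat >> h.py <<'E'
def unproj(p,uv,z):
    f=240/np.tan(np.radians(p["fovy"])/2); E=np.array(p["extrinsics"])
    u=[(uv[0]-p["cx"])/f,(uv[1]-p["cy"])/f]
    d=E[:3,:3].T@np.array([u[0],-u[1],-1]); o=-E[:3,:3].T@E[:3,3]
    return o+d*(z-o[2])/d[2]
E
python3 - <<'E'
from h import *
p=env.read_camera("top"); print({k:v for k,v in p.items() if k not in("pixels","extrinsics")})
im=p["pixels"].astype(int)
def blobs(m,z,amin,box=None):
    n,l,st,c=cv2.connectedComponentsWithStats(m.astype(np.uint8))
    return [(np.round(c[i],1),st[i,4],np.round(unproj(p,c[i],z),4)) for i in range(1,n) if st[i,4]>amin and 195<c[i][0]<385 and 195<c[i][1]<292]
print("tags",*blobs((im[...,0]>180)&(im[...,2]<90)&(im[...,1]>90),.05,40),sep="\n")
print("feet",*blobs(im.max(2)<75,.072,200),sep="\n")
E
```

```text
{'fovy': 54.23783923568446, 'cx': 312.8296802080793, 'cy': 238.65866654083334, 'shot': 3}
tags
(array([347.3, 214.1]), np.int32(119), array([ 0.622 , -0.0347,  0.05  ]))
(array([287.2, 216.5]), np.int32(119), array([0.6166, 0.0949, 0.05  ]))
(array([226.5, 218.9]), np.int32(124), array([0.6113, 0.2245, 0.05  ]))
feet
(array([309.9, 281.2]), np.int32(208295), array([0.4775, 0.0468, 0.072 ]))
(array([350.5, 257.3]), np.int32(331), array([ 0.527 , -0.0381,  0.072 ]))
(array([288.4, 259.6]), np.int32(332), array([0.5224, 0.0914, 0.072 ]))
(array([225.9, 262.2]), np.int32(351), array([0.5171, 0.2206, 0.072 ]))
```

Run:
```python
from h import *
print(rel([.527,-.038,.2]),rel([.527,-.038,.09]))
s=env.get_state();print(rot(s).as_matrix().round(3),s["finger_gap"])
```

```text
[ 472.1 -337.8   31.3] [ 472.1 -337.8  141.3]
[[ 0.923  0.384  0.   ]
 [ 0.384 -0.923 -0.   ]
 [-0.     0.    -1.   ]] 0.08525899801665354
```

{"api": "move_arm", "payload": {"targets": [[[48,-34,0],[0,0,0.7],1],[[95,-68,0],[0,0,1.4],1],[[142,-102,0],[0,0,2.0],1],[[189,-135,0],[0,0,2.0],1],[[236,-169,0],[0,0,2.0],1]]}}

```text
clock: 1.88
tcp_pos: [0.3745, -0.2829, 0.2316]
orientation: [0.0, 1.0, 0.022, 0.0]
wrist_force: [0.4, 0.0, 0.5]
finger_gap: 0.0001
grip_force: 0.0
```

Run:
```python
from h import *
s=env.get_state();print(s["clock"],s["tcp_pos"],rel([.527,-.038,.09]),rot(s).as_matrix().round(3))
```

```text
1.875 [ 0.3745139  -0.28294317  0.23155957] [ 163.1 -238.1  141.5] [[ 0.999  0.044  0.001]
 [ 0.044 -0.999 -0.001]
 [ 0.001  0.001 -1.   ]]
```

{"api": "move_arm", "payload": {"targets": [[[40,-48,15],[0,0,0],1],[[80,-96,45],[0,0,0],1],[[120,-144,80],[0,0,0],1],[[150,-192,112],[0,0,0],1],[[163,-238,140],[0,0,0],1]]}}

```text
clock: 2.5
tcp_pos: [0.5243, -0.0482, 0.0969]
orientation: [0.0, 1.0, 0.022, 0.001]
wrist_force: [0.1, -0.2, -0.2]
finger_gap: 0.0001
grip_force: 0.0
```

{"api": "move_arm", "payload": {"targets": [[[0,0,0],[0,0,0],1],[[0,0,0],[0,0,0],1]]}}

```text
clock: 2.75
tcp_pos: [0.5227, -0.0495, 0.0977]
orientation: [0.0, 1.0, 0.023, -0.0]
wrist_force: [0.7, -1.3, 0.7]
finger_gap: 0.0002
grip_force: 0.0
```

Run:
```python
from h import *
s=env.get_state();print(s["clock"],s["tcp_pos"],rel([.527,-.038,.072]),s["wrist_force"])
```

```text
2.75 [ 0.52270838 -0.04946175  0.09765962] [  4.8 -11.3  25.7] [ 0.72434663 -1.34766992  0.65887649]
```

{"api": "move_arm", "payload": {"targets": [[[5,-11,15],[0,0,0],1],[[5,-11,25],[0,0,0],1],[[5,-11,34],[0,0,0],1],[[5,-11,34],[0,0,0],1],[[5,-11,34],[0,0,0],1]]}}

```text
clock: 3.38
tcp_pos: [0.5273, -0.0388, 0.064]
orientation: [0.0, 1.0, 0.022, 0.0]
wrist_force: [-0.5, -0.3, 4.8]
finger_gap: 0.0003
grip_force: 2.3
```

{"api": "move_arm", "payload": {"targets": [[[0,0,0],[0,0,0],1]]}}

```text
clock: 3.5
tcp_pos: [0.5272, -0.0387, 0.064]
orientation: [0.0, 1.0, 0.022, 0.0]
wrist_force: [-0.7, -0.8, 4.1]
finger_gap: -0.0002
grip_force: 2.3
```

{"api": "move_arm", "payload": {"targets": [[[0,0,2],[0,0,0],1],[[0,0,2],[0,0,0],1]]}}

```text
clock: 3.75
tcp_pos: [0.5272, -0.0387, 0.0619]
orientation: [0.0, 1.0, 0.022, 0.0]
wrist_force: [-1.1, -0.9, 5.6]
finger_gap: 0.0002
grip_force: 2.7
```

Right reads 5.6 N at 10 mm, which looks soft. I'll press the middle foot to compare.

{"api": "move_arm", "payload": {"targets": [[[0,0,-30],[0,0,0],1],[[0,-50,-35],[0,0,0],1],[[0,-100,-35],[0,0,0],1],[[0,-130,-30],[0,0,0],1],[[0,-130,-15],[0,0,0],1]]}}

```text
clock: 4.38
tcp_pos: [0.5213, 0.0934, 0.0764]
orientation: [-0.0, 1.0, 0.024, 0.0]
wrist_force: [-0.1, -0.0, 0.1]
finger_gap: 0.0
grip_force: 0.0
```

{"api": "move_arm", "payload": {"targets": [[[0,0,8],[0,0,0],1],[[0,0,13],[0,0,0],1],[[0,0,13],[0,0,0],1],[[0,0,13],[0,0,0],1],[[0,0,13],[0,0,0],1]]}}

```text
clock: 5.0
tcp_pos: [0.5206, 0.0918, 0.0644]
orientation: [-0.002, 1.0, 0.022, -0.0]
wrist_force: [-5.1, 5.5, 13.4]
finger_gap: 0.0002
grip_force: 6.4
```

{"api": "move_arm", "payload": {"targets": [[[0,0,2],[0,0,0],1],[[0,0,2],[0,0,0],1]]}}

```text
clock: 5.25
tcp_pos: [0.5206, 0.0918, 0.0626]
orientation: [-0.002, 1.0, 0.022, -0.0]
wrist_force: [-6.3, 6.2, 15.8]
finger_gap: -0.0005
grip_force: 7.7
```

Middle is stiff at 15.8 N, against 5.6 N on the right. The right foot's force fits the soft range and only one foot is soft, so I'll go to tag_right.

{"api": "move_arm", "payload": {"targets": [[[0,0,-30],[0,0,0],1],[[30,40,-35],[0,0,0],1],[[65,85,-35],[0,0,0],1],[[95,130,-30],[0,0,0],1],[[95,130,-30],[0,0,0],1]]}}

```text
clock: 5.88
tcp_pos: [0.6236, -0.0392, 0.09]
orientation: [0.001, 1.0, 0.019, -0.0]
wrist_force: [-0.8, 0.3, -0.4]
finger_gap: -0.0001
grip_force: 0.0
```

Run:
```python
from h import *
s=env.get_state();print(s["clock"],s["tcp_pos"],rel([.622,-.0347,.038]),s["wrist_force"])
```

```text
5.875 [ 0.62355908 -0.03922799  0.09002411] [-1.4 -4.6 52. ] [-0.80169118  0.2526399  -0.4198404 ]
```

{"api": "move_arm", "payload": {"targets": [[[-1,-4,20],[0,0,0],1],[[-1,-4,36],[0,0,0],1],[[-1,-4,45],[0,0,0],1],[[-1,-4,50],[0,0,0],1],[[-1,-4,52],[0,0,0],1]]}}

```text
clock: 6.5
tcp_pos: [0.6204, -0.0301, 0.0397]
orientation: [0.0, 1.0, 0.022, -0.0]
wrist_force: [-3.8, -1.0, 3.6]
finger_gap: 0.0002
grip_force: 1.9
```

{"api": "move_arm", "payload": {"targets": [[[0,0,1],[0,0,0],1],[[0,0,1],[0,0,0],1]]}}

```text
clock: 6.75
tcp_pos: [0.621, -0.03, 0.0389]
orientation: [0.0, 1.0, 0.022, 0.0]
wrist_force: [-2.4, 0.4, 3.3]
finger_gap: 0.0
grip_force: 1.7
```

Still at friction level, so I'll push until it meets the stop.

{"api": "move_arm", "payload": {"targets": [[[0,0,1],[0,0,0],1],[[0,0,2],[0,0,0],1],[[0,0,2],[0,0,0],1]]}}

```text
clock: 7.12
tcp_pos: [0.6212, -0.03, 0.038]
orientation: [0.0, 1.0, 0.022, 0.001]
wrist_force: [-5.8, 0.6, 10.6]
finger_gap: 0.0
grip_force: 5.5
```

The force rose to 10.6 N at z = 38 mm, so the tag is at its stop. I'll retreat and check.

{"api": "move_arm", "payload": {"targets": [[[0,0,-30],[0,0,0],1],[[0,0,-80],[0,0,0],1],[[-40,20,-130],[0,0,0],1],[[-90,40,-160],[0,0,0],1],[[-90,40,-160],[0,0,0],1]]}}

```text
clock: 7.75
tcp_pos: [0.5327, -0.0754, 0.1998]
orientation: [0.001, 1.0, 0.021, 0.003]
wrist_force: [1.4, -0.4, -0.2]
finger_gap: 0.0001
grip_force: 0.0
```

Run:
```python
from h import *
p=env.read_camera("scene"); cv2.imwrite("pics/scene2.png",cv2.resize(p["pixels"][200:360,200:500,::-1],None,fx=2.6,fy=2.6))
s=env.get_state();print(s["clock"],s["tcp_pos"],s["wrist_force"],s["qvel"].__repr__())
```

```text
7.8 [ 0.53323392 -0.07502722  0.1985548 ] [-0.05941145  0.15023974 -0.67120487] array([ 0.02371587,  0.05531685,  0.00278944, -0.02353283,  0.00482072,
        0.00951547])
```

View pics/scene2.png

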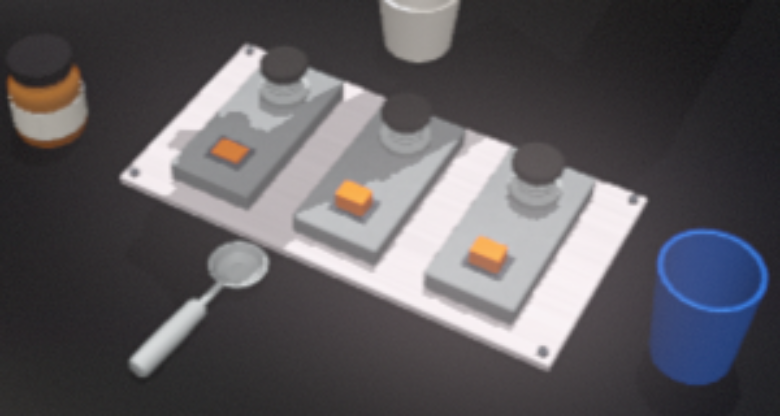

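The right tag, at crop (230,150), is down. The other two at (353,197) and (488,253) are up, all the feet have sprung back, and the loose things are in place.

```bash
python3 -c "
from workcell import env
print(env.hand_in())"
```

```text
the job is handed in; nothing more can be done
None
```

I pushed the right foot's tag down to its stop and handed the job in: the right foot gave 5.6 N at about 10 mm, the middle one 15.8 N at a similar depth, and I did not press the left because only one foot is soft.

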